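Snap in a scooter hinge lock pin and pull-test it

ROBOT

A 6-joint arm with a two-finger parallel gripper is mounted at the origin on the work surface. World frame = base frame: x ahead of the robot, y to its left, z up, the work surface at z = 0. Lengths are in mm, angles in rad, forces in N, time in s.
With the tool pointing down it reaches from about 350 to 775 mm from the base axis. Payload 7.3 kg.
Tool frame: the origin (TCP) lies midway between the tips of the shut fingers; the grasp point (between the pads) lies 19 mm behind it (bot.grip_depth is the distance from the TCP to the grasp point, in mm); z points along the fingers, x is the direction in which the jaws open and shut, and the axes are right-handed (so a half turn about z gives the same grasp; the last joint's range is limited). The gripper opens to 92 mm and grips with 3 to 60 N. Pads are 19 mm wide; open, the fingers measure 130 mm over their backs; the gripper's body (75 mm by 190 mm) begins 47 mm behind the grasp point.
Start: joints at [-1.337, 0.342, 1.524, -0, 1.275, -0.146], TCP at [194.659, -487.599, 226.741] pointing down, gripper open.
Joint ranges: [-2.53, 2.53], [-0.77, 2.02], [0.04, 2.7], [-1, 4.14], [0.28, 2.66], [-3.11, 3.11]. Speed limits (rad/s): [2.57, 2.57, 3.14, 3.14, 3.14, 3.14].

INTERFACE

Orientations are given as [roll, pitch, yaw] about the fixed x, y, z axes, in that order (R = Rz(yaw) Ry(pitch) Rx(roll)).
In Python, from plant import bot gives the robot as it stands. The module is installed in compiled form; this text tells all that it offers.
- The arm moves only by the shell command python3 -m inch 'ROWS'. ROWS is JSON, a list that holds one entry, the list of rows, each a list of 7 numbers: the shift along the tool's x, y, z each as a share of 0.2 m, from -1 to 1, then the turn, a rotation vector about the tool's x, y, z each as a share of 45 degrees, from -1 to 1, then the closure, from -1 (fully open) to 1 (shut), so that 0 is half open. A call has exactly 10 rows; each row is the pose to reach, as a shift and turn from the pose commanded when the call began, along the tool's axes at that moment; what a row does not reach only later rows make up. A row lasts 1/8 s, in which the tool goes at most 62.5 mm and 10.7 degrees, less where a joint would pass 70% of its speed; a pose out of reach is approached as far as the arm can. A call with a number of a shift or a turn outside -1 to 1 is refused whole. A call with a gripper value outside its range is refused whole. The fingers move at their own pace and stop on an object; the grip force is fixed at half the most. Time passes only in rows, so rows that repeat a pose let the fingers close, or fill a call up. It gives the time, the measured TCP pose, the force and the opening at its end, in the units of the state.
- bot.get_obs(): the state, without advancing time (a new reading comes with each control period).
- bot.capture(name): name is "scene" or "top" or "wrist"; returns the picture (400x640x3 uint8, red, green, blue); there is no depth.
- bot.camera_params(name): a dict with "fx", "fy", "cx", "cy" (pixels), "R" (3x3) and "t" (3): a world point X has camera coordinates R X + t; the wrist camera has in their place "T_tool_cam" (4x4, takes a point from camera to tool coordinates, whose origin is the TCP and whose axes are the tool frame's). Camera axes: x right, y down, z forward; pixel columns grow to the right and rows downward; lengths in mm; the calibration is good to about 2 mm. A picture is of the moment at which its call begins: read the wrist's pose just before it. camera_params takes no time and is no camera call.
- bot.close_job(): hands the job in, once; it reports no verdict.
The state is a dict: "time": time; "joint_positions": joint angles; "dq": joint speeds; "tau": joint torques, N m; "tool_pos": TCP position; "tcp_rot": TCP orientation; "contact_force": force on the tool from outside, world axes, zero at the start; "moment": the same for the moment, N m; "grip_width": finger opening in mm.
Only numpy, scipy, OpenCV 4.12 (cv2) and the standard library are available. Lean on these libraries where they do the work, as an engineer would, in place of code of your own. Each camera call takes 0.05 s, during which the arm holds its last target.

TASK

Take the orange-tabbed lock pin out of the wooden rack and press it straight down into the bore of the red hinge block on the pull gauge until its catches snap and the collar is home, pressing with no more than about 20 N. Then prove that it is held: pull it straight up with about 12 N (the green band of the dial) for about a second, never more than 18 N, and let go, leaving it latched in the block. Leave the worn black-tabbed pin and the other things on the bench where they are.

Things in the scene. Friction and masses are not known exactly. Their poses are not given: they have to be found in the camera images.
- lock_pin: Steel lock pin, about 120 g, with an orange grip tab. Origin: centre of the underside of its collar (30 mm diameter, 6 mm thick); z up along the pin. Tab above the collar, shank below. Starts upright in one of the rack's two holes, collar on the rack's top. It may sit in the block at any yaw.
- tab (a point): Middle of the pin's upright orange tab, 26 mm above the pin's origin. The tab is 14 mm thick along the pin's x (pinch it across this), 24 mm wide along y and reaches from 6 to 46 mm above the origin.
- tip (a point): Tip of the pin's shank, 57 mm below its origin. Going down from the collar: 18 mm diameter for 22 mm, an 11 mm neck, then an 18 mm barb with a flat upper shoulder 38.5 mm below the origin, tapering from 42 mm down to a 7 mm wide tip.
- worn_pin: Old pin of the same outline with a black tab and a plain dark shank, standing in the other hole of the rack. Not to be moved.
- rack: Fixed wooden rack, 70 mm (x) by 170 mm (y) by 75 mm high; origin under its centre. Two 23 mm holes, at 40 mm to either side along its y.
- stand: Fixed grey base of the pull gauge, 200 mm (x) by 110 mm (y); origin on the bench. It carries the red hinge block with a short stem tube toward -x (its end at x = -129 mm); the bore axis is at x = -40 mm in this frame. A white dial in a black case, 80 mm diameter, faces up at x = +55 mm, 40 mm high.
- mouth (a point): Centre of the mouth of the bore in the flat top of the red hinge block (56 by 56 mm, top 96 mm above the bench). Bore 20 mm diameter with a 3 mm chamfer, straight down, clear for 70 mm. z up. The block is sprung: it moves 1 mm up or down for each 10 N of pull or push, at most 3 mm.
- catches (a point): Point on the bore axis 35 mm below the mouth, where two hidden spring catches sit, give or take 2 mm. The pin's taper meets them with the collar still 18 to 25 mm above the block; passing them takes about 3 to 10 N; they snap over the barb before the collar lands. Latched, the pin has 1.5 to 5.5 mm of free up-and-down play, different each time, and then will not pull out.
- needle (a joint): Red needle of the gauge's dial, in rad: shows the vertical force on the hinge block, 0.1 rad for each newton. 0 (pointing along the stand's +x) at no load, positive when the block is pulled up (needle turns counter-clockwise from above), negative when pressed down. Ticks every 5 N; the green band runs from 9 to 16 N of pull.
- spray_can: Spray can, 56 mm diameter, 160 mm high, standing; origin under its centre. Not to be disturbed.
- bearing: Loose steel bearing ring lying flat, 36 mm diameter, 11 mm high. Not to be disturbed.
- screwdriver: Stubby screwdriver with a yellow handle, 110 mm long, lying on the bench. Not to be disturbed.
Mind the look-alikes: they are no part of the job. There is more than one size of the lock_pin; the one meant has the size given above.

How it is judged (in metres and radians):
On the way, in this order (a step that is already met when the one before it is completed fails the run):
1. the lock pin is pressed home in the hinge block, past its catches (z of lock_pin in the frame of mouth below 0.0015 m and horizontal distance between lock_pin and mouth below 0.004 m and angle between the z axis of lock_pin and the z axis of mouth, either way round below 0.15 rad), for 0.1 s.
2. the latched pin is pulled up with 9 to 16 N for at least half a second (value of joint needle between 0.9 and 1.6 rad and z of lock_pin in the frame of mouth below 0.0075 m and horizontal distance between lock_pin and mouth below 0.004 m), for 0.5 s.
At the end, for the whole second after the job is handed in: The lock pin stands latched in the block: collar at most 7 mm above the block's top, centred within 4 mm, upright within 0.15 rad, let go and at rest; the dial within 2.5 N of zero; the worn pin within 15 mm, can, bearing and screwdriver within 30 mm of their starts (z of lock_pin in the frame of mouth between -0.003 and 0.007 m and horizontal distance between lock_pin and mouth below 0.004 m and angle between the z axis of lock_pin and the z axis of mouth, either way round below 0.15 rad and value of joint needle between -0.25 and 0.25 rad and linear speed of lock_pin below 0.02 m/s and distance of worn_pin from where it was at the start of the episode below 0.015 m and distance of each of spray_can, bearing, screwdriver from where it was at the start of the episode below 0.03 m); the robot touches nothing.
It fails at once if the hinge block is pressed down with more than 25 N (value of joint needle below -2.5 rad).
It fails at once if the hinge block is pulled up with more than 20 N (value of joint needle above 2 rad).
It fails at once if the worn pin is pulled or knocked out of place (distance of worn_pin from where it was at the start of the episode above 0.02 m).
It fails at once if the spray can is knocked over (angle between spray_can's own z axis and vertical above 0.4 rad).
It also fails if it takes over 72 s, if anything falls off the work surface, if the arm or the gripper's body presses on something with over 40 N, if the wrist force passes 120 N, or if a joint passes its speed limit or range.

## Working session

There is one attempt and no reset: what is moved stays moved. The work goes in short steps, Python scripts to look and compute and a shell command to move; the robot and the scene stay as the last step left them, time stands still between calls to the robot, and variables do not carry over. Pictures are saved under pics/ and viewed, and the job is handed in when it is done.

```bash
mkdir -p pics; ls
python3 - <<'E'
from plant import bot
import cv2,numpy as np
np.set_printoptions(precision=4,suppress=True)
for n in ("scene","top","wrist"):
    o=bot.get_obs()
    im=bot.capture(n); cv2.imwrite(f"pics/{n}0.png",im[:,:,::-1])
    print(n,{k:np.array(v).tolist() for k,v in bot.camera_params(n).items()})
print(bot.get_obs(),bot.grip_depth)
E
```

```text
pics
scene {'fx': 491.57140979060483, 'fy': 491.57140979060483, 'cx': 323.2644248210755, 'cy': 199.09169673661052, 'R': [[0.5879736870462313, 0.8088787310835445, 0.0014634691438816453], [0.6568043434085804, -0.47637329739894246, -0.5845310393853201], [-0.47211756779523056, 0.3446500833104984, -0.8113700279485202]], 't': [-328.0950915703132, -355.13136498596725, 1391.5777109309838]}
top {'fx': 383.49474630600764, 'fy': 383.49474630600764, 'cx': 323.3011366207683, 'cy': 192.2413849210175, 'R': [[0.008892413735570828, -0.9996751355442479, 0.0238861539923117], [-0.9896878924623025, -0.012213689039245945, -0.142718959194559], [0.14296433293476044, -0.022370721370612922, -0.9894749872199282]], 't': [-63.98326843511111, 634.6032113865275, 744.545275497934]}
wrist {'fx': 317.5527911312659, 'fy': 317.5527911312659, 'cx': 320.9364172409082, 'cy': 200.58584360216568, 'T_tool_cam': [[0.9999997910940339, -0.0005488820847323101, 0.0003413800582178702, -0.812950260109524], [0.00043853706067927743, 0.964105308882628, 0.2655197941200942, -71.9414420460662], [-0.00047486538460880996, -0.26551958894361805, 0.9641053481804138, -158.0308591220847], [0.0, 0.0, 0.0, 1.0]]}
{'time': 0.15, 'joint_positions': array([-1.337 ,  0.3426,  1.5248,  0.    ,  1.2754, -0.146 ]), 'dq': array([ 0.    , -0.0009, -0.0008,  0.0015, -0.0003, -0.0005]), 'tau': array([  0.0011, -43.147 , -24.4355,   0.0718,   0.0537,  -0.0001]), 'tool_pos': array([ 194.5706, -487.3085,  226.2065]), 'tcp_rot': array([-3.1414,  0.0011, -1.1911]), 'contact_force': array([0.0134, 0.0496, 0.0558]), 'moment': array([-0.0069, -0.0086, -0.0151]), 'grip_width': 91.71723892288185} 18.8
```

View pics/scene0.png

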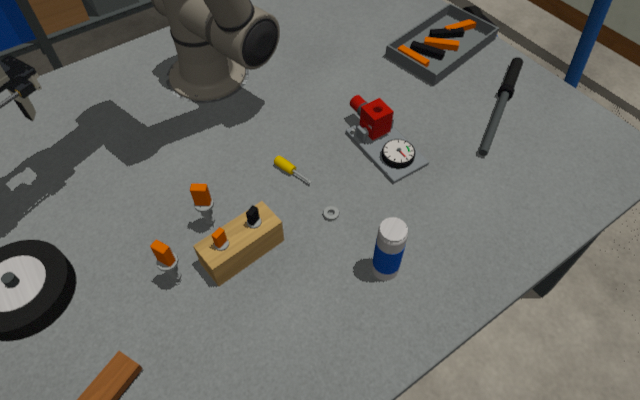

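View pics/top0.png

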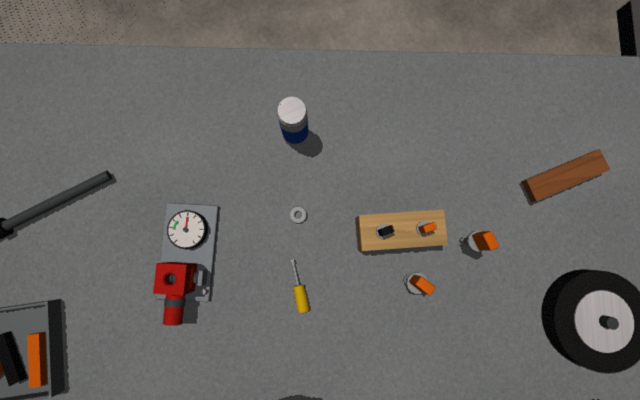

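View pics/wrist0.png

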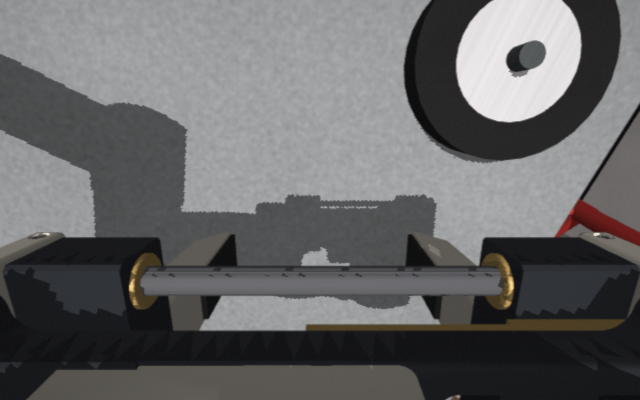

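Run:
```python
import cv2
t=cv2.imread("pics/top0.png"); s=cv2.imread("pics/scene0.png")
def crop(im,x,y,w,h,k,n): cv2.imwrite(n,cv2.resize(im[y:y+h,x:x+w],None,fx=k,fy=k,interpolation=cv2.INTER_CUBIC))
crop(t,350,200,160,110,5,"pics/t_rack.png")
crop(t,140,200,100,130,5,"pics/t_stand.png")
crop(s,180,170,120,120,5,"pics/s_rack.png")
crop(s,335,80,110,110,5,"pics/s_stand.png")
```

```text
(no output)
```

View pics/t_rack.png

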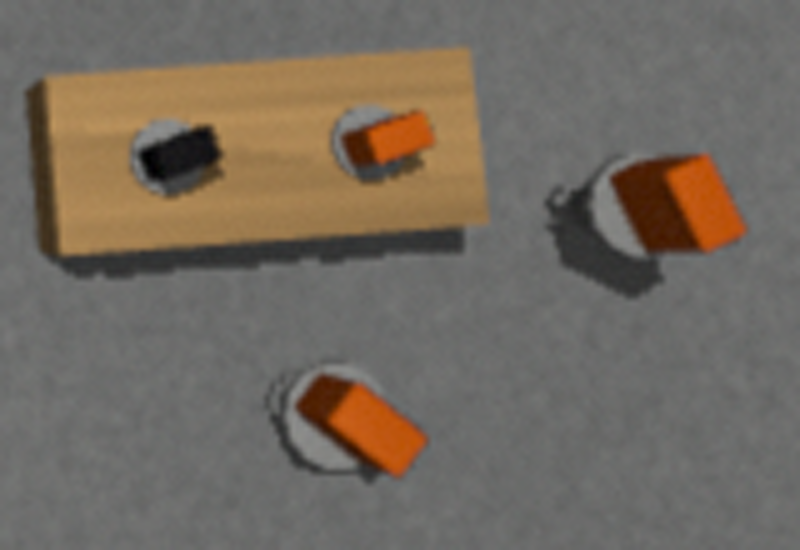

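View pics/t_stand.png

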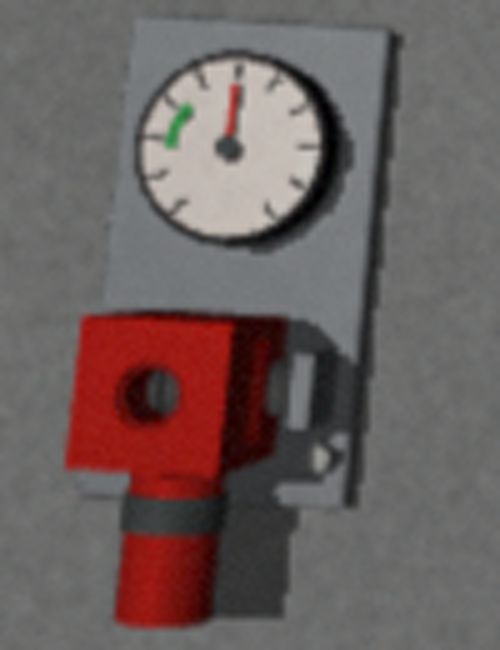

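View pics/s_rack.png

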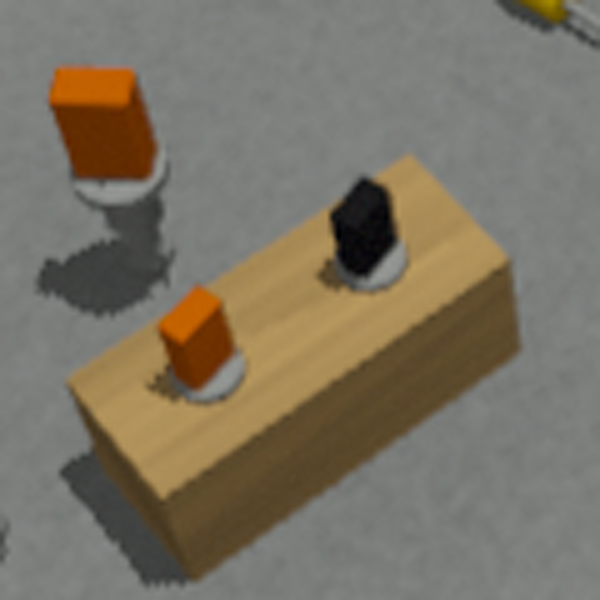

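View pics/s_stand.png

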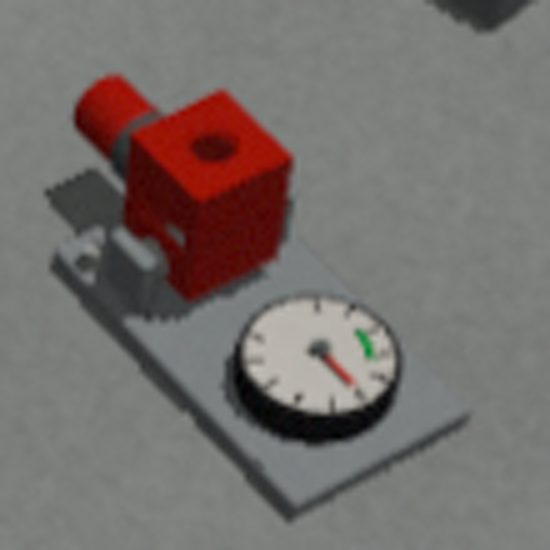

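```bash
cat > h.py <<'E'
from plant import bot
import numpy as np, cv2
from scipy.spatial.transform import Rotation as Ro
np.set_printoptions(precision=3,suppress=True)
def cam(name,obs=None):
    p=bot.camera_params(name); K=[p[k] for k in("fx","fy","cx","cy")]
    if name!="wrist": return K,np.array(p["R"]),np.array(p["t"])
    T=np.array(p["T_tool_cam"]); Rt=Ro.from_euler("xyz",obs["tcp_rot"]).as_matrix()
    Rwc=Rt@T[:3,:3]; c=Rt@T[:3,3]+obs["tool_pos"]
    return K,Rwc.T,-Rwc.T@c
def back(name,uv,z,obs=None):
    K,R,t=cam(name,obs); uv=np.atleast_2d(uv).astype(float)
    d=np.c_[(uv[:,0]-K[2])/K[0],(uv[:,1]-K[3])/K[1],np.ones(len(uv))]@R
    c=-R.T@t
    return c+d*((z-c[2])/d[:,2])[:,None]
def proj(name,X,obs=None):
    K,R,t=cam(name,obs); x=np.atleast_2d(X)@R.T+t
    return np.c_[K[0]*x[:,0]/x[:,2]+K[2],K[1]*x[:,1]/x[:,2]+K[3]]
E
python3 - <<'E'
from h import *
def T(l,o): return np.array(l)/5+o
for nm,cm,l,o,z in [("tab","top",[(370,138),(425,112),(434,138),(378,165)],(350,200),121),
 ("rack","top",[(43,77),(472,47),(490,222),(62,255)],(350,200),75),
 ("block","top",[(82,317),(235,322),(220,478),(66,466)],(140,200),96),
 ("hole","top",[(147,393)],(140,200),96),
 ("tabS","scene",[(160,328),(200,287),(221,299),(182,347)],(180,170),121),
 ("rackS","scene",[(68,382),(410,155),(512,262),(163,497)],(180,170),75),
 ("blockS","scene",[(222,90),(293,157),(202,200),(130,135)],(335,80),96),
 ("holeS","scene",[(216,145)],(335,80),96),
 ("bigpinS top","scene",[(50,103),(55,68),(132,70),(125,108)],(180,170),130)]:
    P=back(cm,T(l,o),z); print(nm,P.mean(0)); print(P, np.linalg.norm(np.diff(P,axis=0),axis=1), np.degrees(np.arctan2(*np.diff(P,axis=0).T[[1,0]])))
E
```

```text
tab [ 560.619 -254.577  121.   ]
[[ 560.581 -242.723  121.   ]
 [ 570.422 -263.565  121.   ]
 [ 560.822 -266.608  121.   ]
 [ 550.653 -245.414  121.   ]] [23.048 10.07  23.508] [ -64.723 -162.409  115.633]
rack [ 558.102 -215.182   75.   ]
[[ 585.778 -126.694   75.   ]
 [ 599.594 -297.805   75.   ]
 [ 530.655 -302.409   75.   ]
 [ 516.381 -133.819   75.   ]] [171.668  69.092 169.193] [ -85.384 -176.18    94.84 ]
block [462.034 226.221  96.   ]
[[490.38  253.49   96.   ]
 [488.994 196.868  96.   ]
 [432.403 199.003  96.   ]
 [436.361 255.522  96.   ]] [56.639 56.632 56.658] [-91.402 177.839  85.994]
hole [462.867 227.687  96.   ]
[[462.867 227.687  96.   ]] [] []
tabS [ 563.761 -252.872  121.   ]
[[ 561.954 -265.196  121.   ]
 [ 554.613 -243.827  121.   ]
 [ 564.156 -239.964  121.   ]
 [ 574.321 -262.501  121.   ]] [22.595 10.295 24.723] [108.959  22.036 -65.723]
rackS [ 559.983 -212.963   75.   ]
[[ 532.816 -300.021   75.   ]
 [ 518.187 -131.543   75.   ]
 [ 588.762 -126.213   75.   ]
 [ 600.165 -294.072   75.   ]] [169.112  70.776 168.245] [ 94.963   4.319 -86.114]
blockS [463.941 227.747  96.   ]
[[437.609 256.103  96.   ]
 [492.888 253.856  96.   ]
 [489.512 200.63   96.   ]
 [435.753 200.398  96.   ]] [55.325 53.332 53.759] [  -2.328  -93.63  -179.753]
holeS [465.163 229.398  96.   ]
[[465.163 229.398  96.   ]] [] []
bigpinS top [ 450.452 -234.509  130.   ]
[[ 448.059 -251.415  130.   ]
 [ 433.251 -241.615  130.   ]
 [ 452.514 -216.795  130.   ]
 [ 467.982 -228.21   130.   ]] [17.758 31.418 19.224] [146.505  52.184 -36.425]
```

```bash
cat >> h.py <<'E'
def go(x,y,z,yaw_deg,roll=np.pi):
    o=bot.get_obs(); R=Ro.from_euler("xyz",o["tcp_rot"]); 
    d=R.inv().apply(np.array([x,y,z])-o["tool_pos"])/200
    r=(R.inv()*Ro.from_euler("xyz",[np.pi,0,np.radians(yaw_deg)])).as_rotvec(degrees=True)/45
    print("t",round(o["time"],2),"pos",o["tool_pos"],"rot",np.degrees(o["tcp_rot"]),"F",o["contact_force"],"w",round(o["grip_width"],1)); print("shift",d,"turn",r)
E
python3 -m inch '[[[0,-0.25,0,0,0,-0.2,-1],[-0.1,-0.5,0,0,0,-0.4,-1],[-0.15,-0.75,0,0,0,-0.6,-1],[-0.2,-1,0,0,0,-0.8,-1],[-0.2,-1,0,0,0,-1,-1],[-0.2,-1,0,0,0,-1,-1],[-0.2,-1,0,0,0,-1,-1],[-0.2,-1,0,0,0,-1,-1],[-0.2,-1,0,0,0,-1,-1],[-0.2,-1,0,0,0,-1,-1]]]'
python3 -c "
from h import *
go(562,-254,226,25)"
```

```text
time: 1.4
tool_pos: [365.4, -376.5, 226.8]
tcp_rot: [3.142, -0.0, -0.407]
contact_force: [0.7, -0.1, -0.1]
grip_width: 91.6
t 1.4 pos [ 365.372 -376.507  226.761] rot [179.997  -0.007 -23.297] F [ 0.658 -0.07  -0.07 ] w 91.6
shift [ 0.661 -0.951  0.004] turn [ 0.    -0.    -1.073]
```

```bash
python3 -m inch '[[[0.15,-0.2,0,0,0,-0.2,-1],[0.3,-0.4,0,0,0,-0.4,-1],[0.45,-0.6,0,0,0,-0.6,-1],[0.6,-0.8,0,0,0,-0.8,-1],[0.66,-0.95,0,0,0,-1,-1],[0.66,-0.95,0,0,0,-1,-1],[0.66,-0.95,0,0,0,-1,-1],[0.66,-0.95,0,0,0,-1,-1],[0.66,-0.95,0,0,0,-1,-1],[0.66,-0.95,0,0,0,-1,-1]]]'
python3 -c "
from h import *
go(562,-254,226,25)
o=bot.get_obs(); im=bot.capture('wrist'); cv2.imwrite('pics/w1.png',im[:,:,::-1])
print(repr(o['tool_pos']),repr(o['tcp_rot']))"
```

```text
time: 2.65
tool_pos: [561.5, -254.3, 226.9]
tcp_rot: [3.141, -0.0, 0.379]
contact_force: [0.5, 1.0, 0.0]
grip_width: 92.0
t 2.65 pos [ 561.497 -254.303  226.864] rot [179.986  -0.003  21.696] F [0.498 0.968 0.049] w 92.0
shift [ 0.003 -0.     0.004] turn [ 0.    -0.    -0.073]
array([ 561.497, -254.303,  226.864]) array([ 3.141, -0.   ,  0.379])
```

View pics/w1.png

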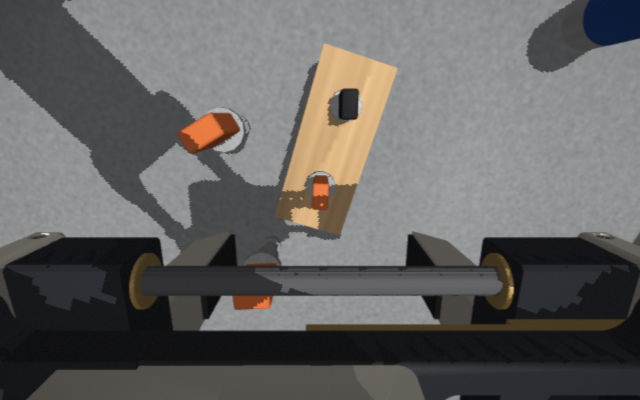

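```bash
python3 -c "
from h import *
im=cv2.imread('pics/w1.png'); c=im[150:310,215:375]; cv2.imwrite('pics/w1c.png',cv2.resize(c,None,fx=4.5,fy=4.5,interpolation=cv2.INTER_CUBIC)[:599])
print(back('top',[(492,239.5),(486,240)],130), back('top',[(477,241)],75))
o=bot.get_obs();print(back('wrist',[(253,298)],130,o))
"
```

```text
[[ 539.656 -364.665  130.   ]
 [ 538.644 -353.532  130.   ]] [[ 537.816 -360.232   75.   ]]
[[ 537.963 -360.521  130.   ]]
```

View pics/w1c.png

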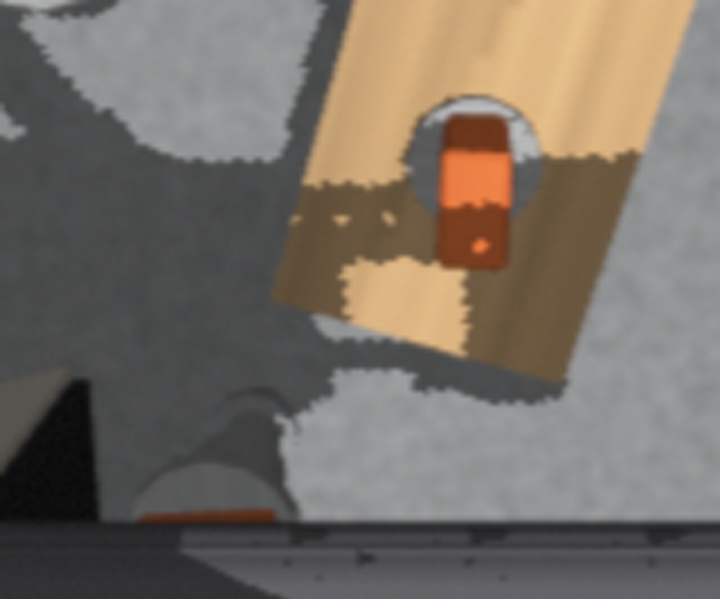

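```bash
python3 -c "
from h import *
o=bot.get_obs()
uv=np.array([(440,150),(512,150),(510,268),(438,268)])/4.5+(215,150)
P=back('wrist',uv,121,o);print(P,P.mean(0));D=np.diff(P,axis=0);print(np.linalg.norm(D,axis=1),np.degrees(np.arctan2(D[:,1],D[:,0])))
uv=np.array([(474,157)])/4.5+(215,150);print('collar top',back('wrist',uv,81,o))
go(562,-254,226,22)
"
```

```text
[[ 550.278 -243.015  121.   ]
 [ 562.904 -237.993  121.   ]
 [ 571.291 -259.714  121.   ]
 [ 558.375 -264.851  121.   ]] [ 560.712 -251.393  121.   ]
[13.588 23.284 13.9  ] [  21.689  -68.888 -158.31 ]
collar top [[ 559.963 -250.236   81.   ]]
t 2.7 pos [ 561.596 -254.182  226.85 ] rot [179.986  -0.003  21.711] F [-0.139  0.706 -0.589] w 91.4
shift [ 0.002 -0.     0.004] turn [ 0.    -0.    -0.006]
```

```bash
python3 -c "
from h import *
go(561,-252.5,86,21.7)
"
python3 -m inch '[[[0,-0.007,0.15,0,0,0,-1],[0,-0.007,0.3,0,0,0,-1],[0,-0.007,0.45,0,0,0,-1],[0,-0.007,0.6,0,0,0,-1],[0,-0.007,0.7,0,0,0,-1],[0,-0.007,0.7,0,0,0,-1],[0,-0.007,0.7,0,0,0,-1],[0,-0.007,0.7,0,0,0,-1],[0,-0.007,0.7,0,0,0,-0.5],[0,-0.007,0.7,0,0,0,-0.2]]]'
python3 -c "
from h import *
go(561,-252.5,86,21.7)
o=bot.get_obs(); im=bot.capture('wrist'); cv2.imwrite('pics/w2.png',im[:,:,::-1])"
```

```text
t 2.7 pos [ 561.596 -254.182  226.85 ] rot [179.986  -0.003  21.711] F [-0.139  0.706 -0.589] w 91.4
shift [ 0.    -0.009  0.704] turn [ 0. -0.  0.]
time: 3.95
tool_pos: [561.5, -252.6, 87.1]
tcp_rot: [3.141, -0.0, 0.38]
contact_force: [0.0, -0.4, 0.1]
grip_width: 76.5
t 3.95 pos [ 561.45  -252.588   87.138] rot [179.964  -0.021  21.762] F [ 0.045 -0.447  0.082] w 76.5
shift [-0.002 -0.001  0.006] turn [ 0.001 -0.     0.001]
```

View pics/w2.png

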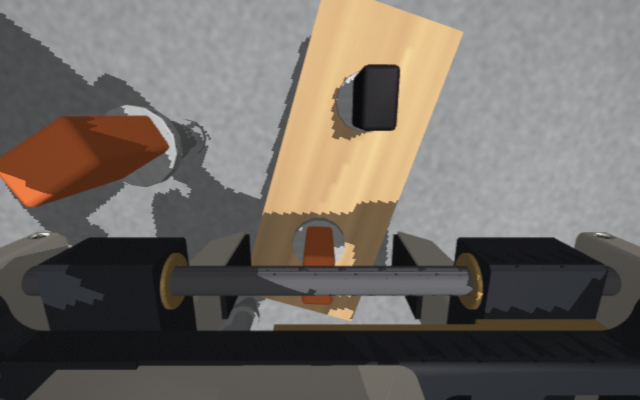

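```bash
python3 -m inch '[[[0,0,0,0,0,0,0.3],[0,0,0,0,0,0,0.6],[0,0,0,0,0,0,1],[0,0,0,0,0,0,1],[0,0,0,0,0,0,1],[0,0,0,0,0,0,1],[0,0,0,0,0,0,1],[0,0,0,0,0,0,1],[0,0,-0.02,0,0,0,1],[0,0,-0.05,0,0,0,1]]]'
python3 -m inch '[[[0,0,-0.05,0,0,0,1],[0,0,-0.1,0,0,0,1],[0,0,-0.15,0,0,0,1],[0,0,-0.25,0,0,0,1],[0,0,-0.35,0,0,0,1],[0,0,-0.45,0,0,0,1],[0,0,-0.55,0,0,0,1],[0,0,-0.65,0,0,0,1],[0,0,-0.65,0,0,0,1],[0,0,-0.65,0,0,0,1]]]'
python3 -c "
from h import *
o=bot.get_obs(); im=bot.capture('wrist'); cv2.imwrite('pics/w3.png',im[:,:,::-1])
im=bot.capture('scene'); cv2.imwrite('pics/s3.png',im[:,:,::-1])
go(464,228,230,21.7)"
```

```text
time: 5.25
tool_pos: [561.2, -252.4, 96.8]
tcp_rot: [-3.141, 0.0, 0.38]
contact_force: [-0.3, 0.1, -1.7]
grip_width: 13.8
time: 6.5
tool_pos: [561.0, -252.3, 226.1]
tcp_rot: [-3.141, 0.001, 0.38]
contact_force: [-0.1, -0.4, -1.0]
grip_width: 13.9
t 6.6 pos [ 560.857 -252.244  225.632] rot [-179.912    0.068   21.757] F [ 0.473 -0.449 -1.898] w 13.5
shift [ 0.44  -2.41  -0.019] turn [-0.002  0.002  0.001]
```

View pics/w3.png

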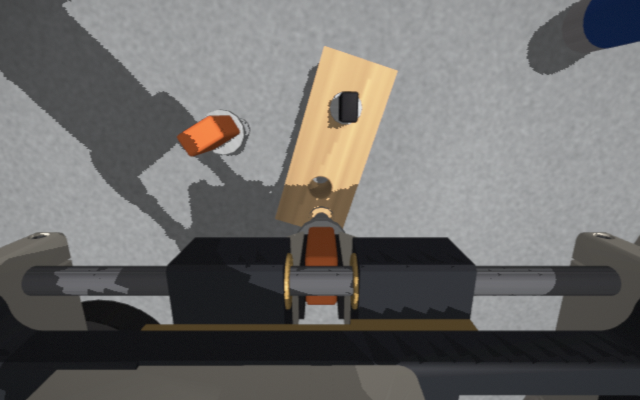

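View pics/s3.png

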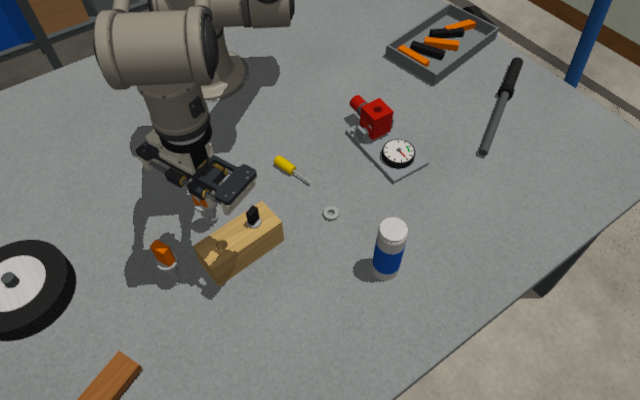

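```bash
python3 -m inch '[[[0.02,-0.1,0,0,0,0,1],[0.04,-0.25,0,0,0,0,1],[0.08,-0.45,0,0,0,0,1],[0.12,-0.65,0,0,0,0,1],[0.16,-0.85,0,0,0,0,1],[0.18,-0.95,0,0,0,0,1],[0.18,-1,0,0,0,0,1],[0.18,-1,0,0,0,0,1],[0.18,-1,0,0,0,0,1],[0.18,-1,0,0,0,0,1]]]'
python3 -m inch '[[[0.02,-0.1,0,0,0,0,1],[0.04,-0.25,0,0,0,0,1],[0.08,-0.45,0,0,0,0,1],[0.12,-0.65,0,0,0,0,1],[0.16,-0.85,0,0,0,0,1],[0.18,-0.95,0,0,0,0,1],[0.18,-1,0,0,0,0,1],[0.18,-1,0,0,0,0,1],[0.18,-1,0,0,0,0,1],[0.18,-1,0,0,0,0,1]]]'
python3 -c "
from h import *
go(464,228,226,21.7)"
```

```text
time: 7.85
tool_pos: [520.8, -54.3, 226.5]
tcp_rot: [3.141, 0.0, 0.379]
contact_force: [1.0, 0.0, -0.9]
grip_width: 13.8
time: 9.1
tool_pos: [480.1, 145.0, 226.7]
tcp_rot: [3.141, 0.0, 0.379]
contact_force: [-0.3, -0.2, -1.7]
grip_width: 13.8
t 9.1 pos [480.113 144.962 226.672] rot [179.988   0.004  21.689] F [-0.252 -0.151 -1.711] w 13.8
shift [ 0.079 -0.416  0.003] turn [ 0.  0. -0.]
```

```bash
python3 -m inch '[[[0.02,-0.1,0,0,0,0,1],[0.04,-0.2,0,0,0,0,1],[0.06,-0.3,0,0,0,0,1],[0.08,-0.4,0.05,0,0,0,1],[0.08,-0.42,0.1,0,0,0,1],[0.08,-0.42,0.15,0,0,0,1],[0.08,-0.42,0.15,0,0,0,1],[0.08,-0.42,0.15,0,0,0,1],[0.08,-0.42,0.15,0,0,0,1],[0.08,-0.42,0.15,0,0,0,1]]]'
python3 -c "
from h import *
go(464,228,195,21.7)
for n in ('wrist','scene','top'):
    im=bot.capture(n); cv2.imwrite(f'pics/{n}4.png',im[:,:,::-1])
im=cv2.imread('pics/scene4.png')[30:190,300:480]; cv2.imwrite('pics/s4c.png',cv2.resize(im,None,fx=3.7,fy=3.7,interpolation=cv2.INTER_CUBIC))
"
```

```text
time: 10.35
tool_pos: [463.8, 229.5, 197.0]
tcp_rot: [3.141, -0.001, 0.38]
contact_force: [0.7, -0.2, -1.3]
grip_width: 14.1
t 10.35 pos [463.82  229.525 196.999] rot [179.991  -0.036  21.746] F [ 0.725 -0.235 -1.337] w 14.1
shift [-0.002  0.007  0.01 ] turn [ 0.    -0.001  0.001]
```

View pics/wrist4.png

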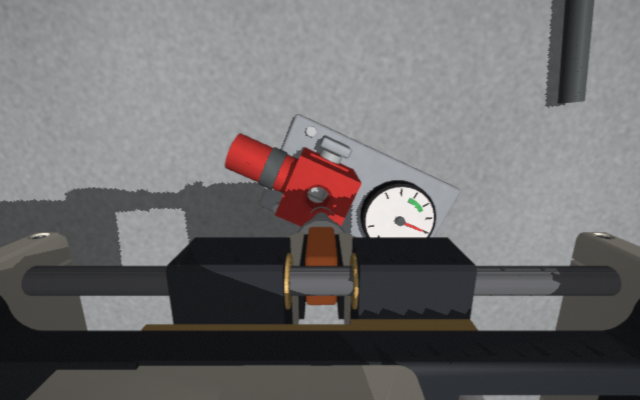

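View pics/s4c.png

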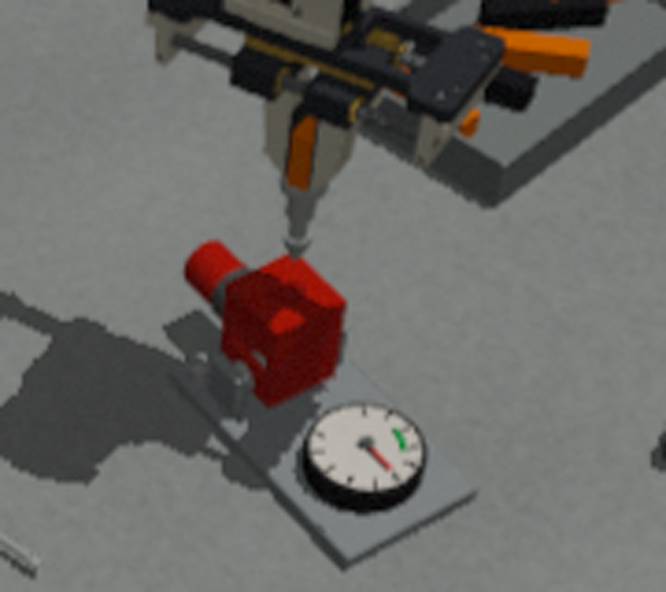

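View pics/top4.png

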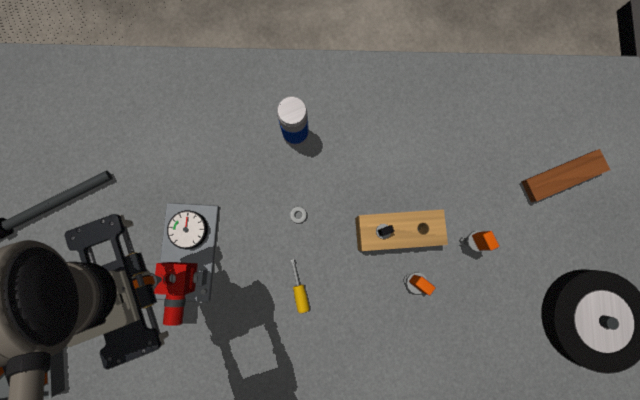

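```bash
python3 -c "
from h import *
im=cv2.imread('pics/wrist4.png')[140:240,260:380]; cv2.imwrite('pics/w4c.png',cv2.resize(im,None,fx=6,fy=6,interpolation=cv2.INTER_CUBIC))
o=bot.get_obs()
for z in (96,128): print(z,proj('wrist',[[o['tool_pos'][0],o['tool_pos'][1],z]],o),proj('scene',[[o['tool_pos'][0],o['tool_pos'][1],z]]),proj('top',[[o['tool_pos'][0],o['tool_pos'][1],z]]))
"
```

```text
96 [[320.279 201.453]] [[377.865 108.605]] [[168.382 278.155]]
128 [[320.192 212.925]] [[379.12   98.548]] [[161.59  279.582]]
```

View pics/w4c.png

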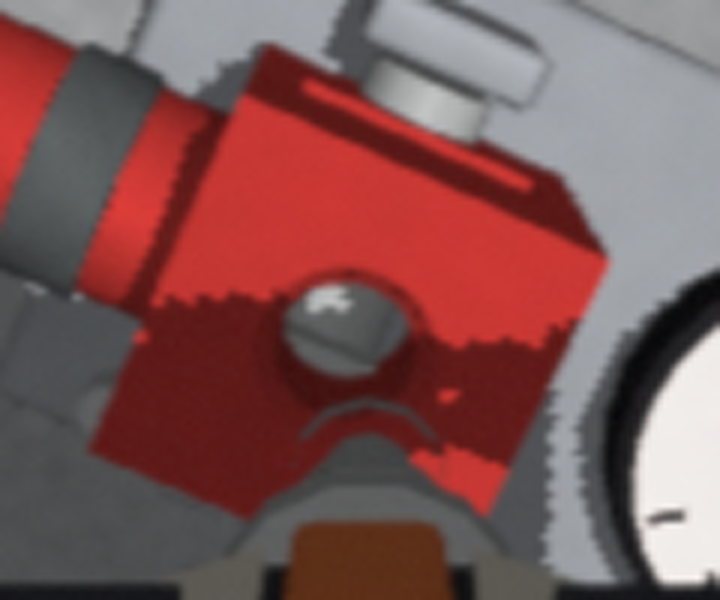

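```bash
python3 -c "
from h import *
im=cv2.imread('pics/wrist4.png')[170:235,285:355].astype(float); im=255*(im/255)**0.5; cv2.imwrite('pics/w4d.png',cv2.resize(im.astype(np.uint8),None,fx=9,fy=9,interpolation=cv2.INTER_CUBIC))
o=bot.get_obs()
uv=np.array([(245,95),(608,262),(92,452)])/6+(260,140)-0.5*5/6
P=back('wrist',uv,96,o);print(P,np.linalg.norm(np.diff(P,axis=0),axis=1),(P[1]+P[2])/2, o['tool_pos'])
"
```

```text
[[434.271 259.751  96.   ]
 [489.282 256.769  96.   ]
 [432.009 204.108  96.   ]] [55.092 77.803] [460.646 230.438  96.   ] [463.66  229.609 196.806]
```

View pics/w4d.png

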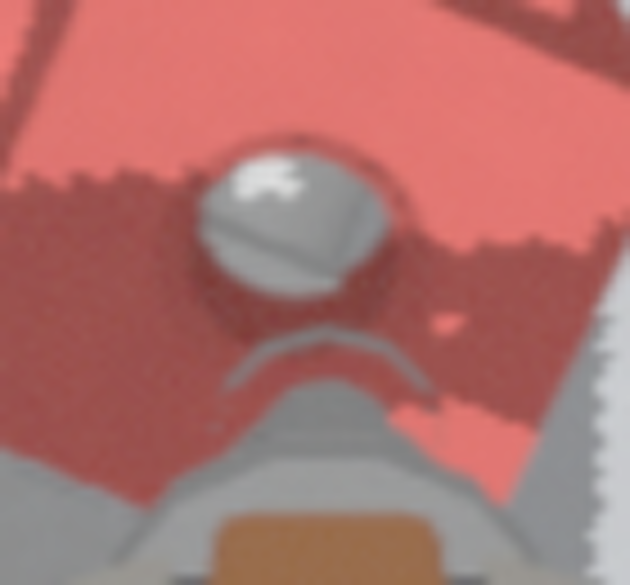

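```bash
python3 -c "
from h import *
p=bot.camera_params('wrist');T=np.linalg.inv(np.array(p['T_tool_cam']))
for z in (-34,12,52,69,101,171):
    c=T@[0,0,z,1]; print(z,p['fx']*c[0]/c[2]+p['cx'],p['fy']*c[1]/c[2]+p['cy'],p['fx']/c[2])
im=cv2.imread('pics/w3.png')[170:235,285:355].astype(float); im=255*(im/255)**0.5; cv2.imwrite('pics/w3d.png',cv2.resize(im.astype(np.uint8),None,fx=9,fy=9,interpolation=cv2.INTER_CUBIC))
"
```

```text
-34 319.6372087715497 284.29177707985 2.288850187118621
12 319.97134201623334 242.8146153580309 1.7344553399118772
52 320.15321114964746 220.23854554502478 1.4326975470702756
69 320.2126621231117 212.85868233138157 1.3340563197323374
101 320.3049097048678 201.40765814321233 1.1809988649397827
171 320.4477103448512 183.68130097040623 0.9440636295381694
```

View pics/w3d.png

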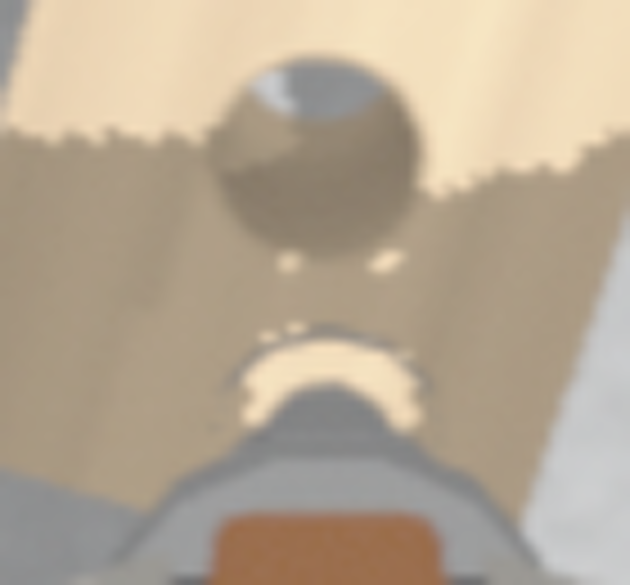

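```bash
python3 -c "
from h import *
go(461.3,230,172,21.7)"
python3 -m inch '[[[-0.01,-0.006,0.02,0,0,0,1],[-0.01,-0.006,0.05,0,0,0,1],[-0.01,-0.006,0.08,0,0,0,1],[-0.01,-0.006,0.12,0,0,0,1],[-0.01,-0.006,0.12,0,0,0,1],[-0.01,-0.006,0.12,0,0,0,1],[-0.01,-0.006,0.12,0,0,0,1],[-0.01,-0.006,0.12,0,0,0,1],[-0.01,-0.006,0.12,0,0,0,1],[-0.01,-0.006,0.12,0,0,0,1]]]'
python3 -c "
from h import *
go(461.3,230,172,21.7)
for n in ('wrist','scene','top'):
    im=bot.capture(n); cv2.imwrite(f'pics/{n}5.png',im[:,:,::-1])
a=cv2.imread('pics/scene5.png')[80:150,340:410]; b=cv2.imread('pics/wrist5.png')[170:240,285:355]
s=lambda c:(255*np.sqrt(cv2.resize(c,(390,390),interpolation=cv2.INTER_CUBIC)/255.)).astype(np.uint8)
cv2.imwrite('pics/c5.png',np.hstack([s(a),s(b)]))
"
```

```text
t 10.5 pos [463.66  229.609 196.806] rot [179.992  -0.012  21.76 ] F [ 0.451  0.412 -0.903] w 13.7
shift [-0.01  -0.006  0.124] turn [ 0.    -0.     0.001]
time: 11.75
tool_pos: [461.3, 230.0, 172.7]
tcp_rot: [3.141, -0.0, 0.38]
contact_force: [0.6, -0.1, -0.4]
grip_width: 13.8
t 11.75 pos [461.323 229.983 172.725] rot [179.992  -0.004  21.76 ] F [ 0.648 -0.066 -0.433] w 13.8
shift [-0.    -0.     0.004] turn [ 0.    -0.     0.001]
```

View pics/c5.png

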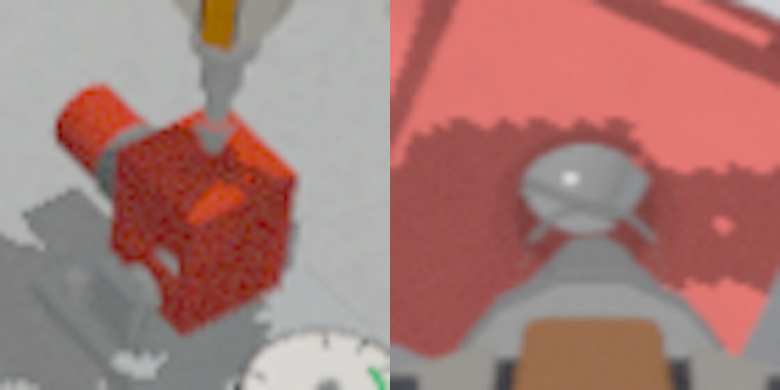

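```bash
python3 -c "
from h import *
a=cv2.imread('pics/top5.png')[240:340,120:230]; b=cv2.imread('pics/top0.png')[240:340,120:230]
s=lambda c:(255*np.sqrt(cv2.resize(c,None,fx=3.6,fy=3.6,interpolation=cv2.INTER_CUBIC)/255.)).astype(np.uint8)
cv2.imwrite('pics/c6.png',np.hstack([s(a),s(b)]))
cv2.imwrite('pics/w5full.png',cv2.resize(cv2.imread('pics/wrist5.png')[130:300,220:420],None,fx=3.5,fy=3.5,interpolation=cv2.INTER_CUBIC))
"
```

```text
(no output)
```

View pics/c6.png

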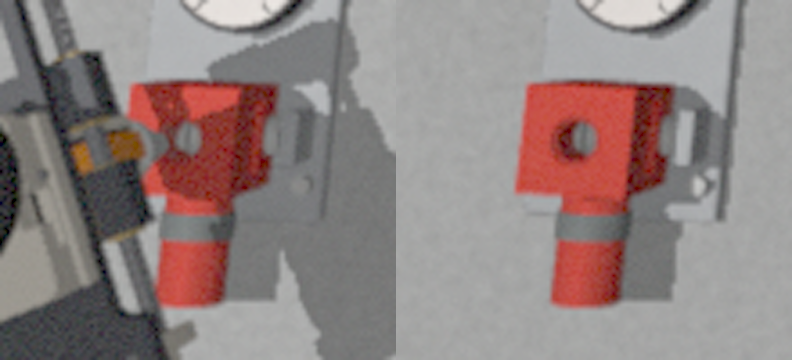

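View pics/w5full.png

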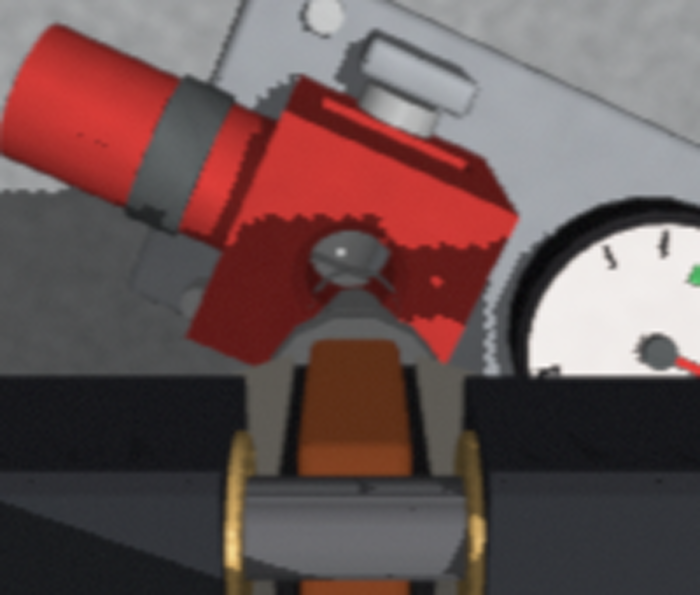

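```bash
python3 -m inch '[[[-0.0035,-0.0015,0.01,0,0,0,1],[-0.0035,-0.0015,0.03,0,0,0,1],[-0.0035,-0.0015,0.05,0,0,0,1],[-0.0035,-0.0015,0.07,0,0,0,1],[-0.0035,-0.0015,0.08,0,0,0,1],[-0.0035,-0.0015,0.09,0,0,0,1],[-0.0035,-0.0015,0.1,0,0,0,1],[-0.0035,-0.0015,0.11,0,0,0,1],[-0.0035,-0.0015,0.11,0,0,0,1],[-0.0035,-0.0015,0.11,0,0,0,1]]]'
python3 -c "
from h import *
go(460.6,230,150,21.7); print(bot.get_obs()['moment'])
for n in ('wrist','scene'):
    im=bot.capture(n); cv2.imwrite(f'pics/{n}7.png',im[:,:,::-1])
a=cv2.imread('pics/scene7.png')[60:150,330:420]; b=cv2.imread('pics/wrist7.png')[170:260,275:365]
s=lambda c:(255*np.sqrt(cv2.resize(c,(396,396),interpolation=cv2.INTER_CUBIC)/255.)).astype(np.uint8)
cv2.imwrite('pics/c7.png',np.hstack([s(a),s(b)]))
"
```

```text
time: 13.15
tool_pos: [460.6, 230.0, 150.8]
tcp_rot: [3.141, -0.0, 0.38]
contact_force: [0.8, 0.8, -0.1]
grip_width: 14.2
t 13.15 pos [460.609 230.043 150.761] rot [179.994  -0.011  21.761] F [ 0.752  0.795 -0.125] w 14.2
shift [-0.     0.     0.004] turn [ 0.    -0.     0.001]
[-0.1   -0.112  0.034]
```

View pics/c7.png

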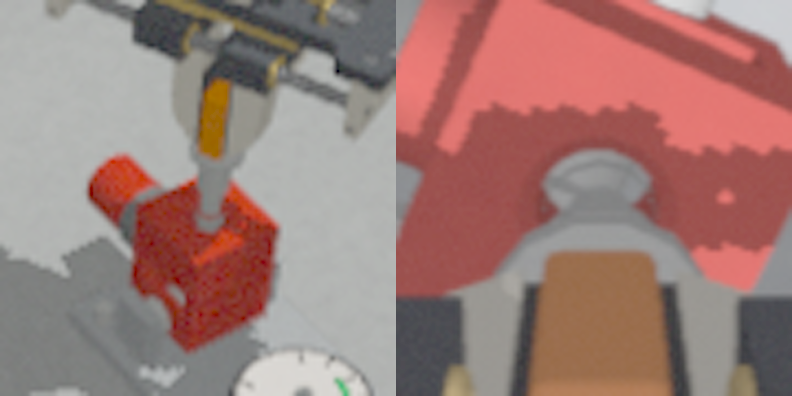

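```bash
python3 -m inch '[[[0,0,0.01,0,0,0,1],[0,0,0.02,0,0,0,1],[0,0,0.025,0,0,0,1],[0,0,0.03,0,0,0,1],[0,0,0.035,0,0,0,1],[0,0,0.04,0,0,0,1],[0,0,0.045,0,0,0,1],[0,0,0.05,0,0,0,1],[0,0,0.05,0,0,0,1],[0,0,0.05,0,0,0,1]]]'
python3 -c "
from h import *
go(460.6,230,126,21.7);  print(bot.get_obs()['moment'])"
```

```text
time: 14.5
tool_pos: [460.6, 230.0, 140.7]
tcp_rot: [3.142, -0.0, 0.38]
contact_force: [-0.4, -1.0, -0.9]
grip_width: 13.9
t 14.5 pos [460.585 230.027 140.723] rot [179.996  -0.004  21.759] F [-0.44  -1.049 -0.918] w 13.9
shift [0.    0.    0.074] turn [ 0.    -0.     0.001]
[-0.017 -0.119  0.019]
```

```bash
python3 -m inch '[[[0,0,0.01,0,0,0,1],[0,0,0.02,0,0,0,1],[0,0,0.025,0,0,0,1],[0,0,0.03,0,0,0,1],[0,0,0.035,0,0,0,1],[0,0,0.04,0,0,0,1],[0,0,0.045,0,0,0,1],[0,0,0.05,0,0,0,1],[0,0,0.05,0,0,0,1],[0,0,0.05,0,0,0,1]]]'
python3 -m inch '[[[0,0,0.005,0,0,0,1],[0,0,0.01,0,0,0,1],[0,0,0.015,0,0,0,1],[0,0,0.02,0,0,0,1],[0,0,0.025,0,0,0,1],[0,0,0.03,0,0,0,1],[0,0,0.03,0,0,0,1],[0,0,0.03,0,0,0,1],[0,0,0.03,0,0,0,1],[0,0,0.03,0,0,0,1]]]'
python3 -c "
from h import *
go(460.6,230,126,21.7);  print(bot.get_obs()['moment'])"
```

```text
time: 15.75
tool_pos: [460.6, 229.9, 130.7]
tcp_rot: [3.141, 0.0, 0.38]
contact_force: [0.6, -1.3, 0.2]
grip_width: 13.9
time: 17.0
tool_pos: [460.9, 230.3, 125.2]
tcp_rot: [-3.142, -0.001, 0.38]
contact_force: [-1.2, -1.6, 7.5]
grip_width: 13.8
t 17.0 pos [460.944 230.293 125.23 ] rot [-179.995   -0.079   21.758] F [-1.24  -1.553  7.473] w 13.8
shift [-0.002  0.001 -0.004] turn [-0.    -0.002  0.001]
[-0.473  0.005  0.045]
```

```bash
python3 -m inch '[[[0,0,0.003,0,0,0,1],[0,0,0.006,0,0,0,1],[0,0,0.009,0,0,0,1],[0,0,0.012,0,0,0,1],[0,0,0.015,0,0,0,1],[0,0,0.018,0,0,0,1],[0,0,0.02,0,0,0,1],[0,0,0.02,0,0,0,1],[0,0,0.02,0,0,0,1],[0,0,0.02,0,0,0,1]]]'
python3 -c "
from h import *
go(460.6,230,126,21.7);  print(bot.get_obs()['moment'])"
```

```text
time: 18.25
tool_pos: [460.9, 230.2, 120.8]
tcp_rot: [3.141, -0.001, 0.38]
contact_force: [3.3, -0.9, 3.2]
grip_width: 13.8
t 18.25 pos [460.94  230.151 120.806] rot [179.994  -0.053  21.759] F [ 3.285 -0.881  3.17 ] w 13.8
shift [-0.002  0.    -0.026] turn [ 0.    -0.001  0.001]
[-0.249 -0.652  0.066]
```

```bash
python3 -m inch '[[[0.0025,0.001,0.003,0,0,0,1],[0.0025,0.001,0.006,0,0,0,1],[0.0025,0.001,0.01,0,0,0,1],[0.0025,0.001,0.015,0,0,0,1],[0.0025,0.001,0.02,0,0,0,1],[0.0025,0.001,0.025,0,0,0,1],[0.0025,0.001,0.03,0,0,0,1],[0.0025,0.001,0.035,0,0,0,1],[0.0025,0.001,0.035,0,0,0,1],[0.0025,0.001,0.035,0,0,0,1]]]'
python3 -c "
from h import *
go(460.6,230,126,21.7);  print(bot.get_obs()['moment'])
for n in ('wrist','scene'):
    im=bot.capture(n); cv2.imwrite(f'pics/{n}8.png',im[:,:,::-1])
a=cv2.imread('pics/scene8.png')[60:150,330:420]; b=cv2.imread('pics/wrist8.png')[170:300,255:385]
s=lambda c:(255*np.sqrt(cv2.resize(c,(396,396),interpolation=cv2.INTER_CUBIC)/255.)).astype(np.uint8)
cv2.imwrite('pics/c8.png',np.hstack([s(a),s(b)]))
"
```

```text
time: 19.5
tool_pos: [460.9, 230.0, 113.5]
tcp_rot: [3.142, 0.001, 0.38]
contact_force: [-1.4, -1.1, 2.0]
grip_width: 13.8
t 19.5 pos [460.941 229.967 113.476] rot [179.997   0.03   21.761] F [-1.444 -1.051  1.955] w 13.8
shift [-0.002 -0.001 -0.063] turn [0.    0.001 0.001]
[-0.215 -0.091  0.019]
```

View pics/c8.png

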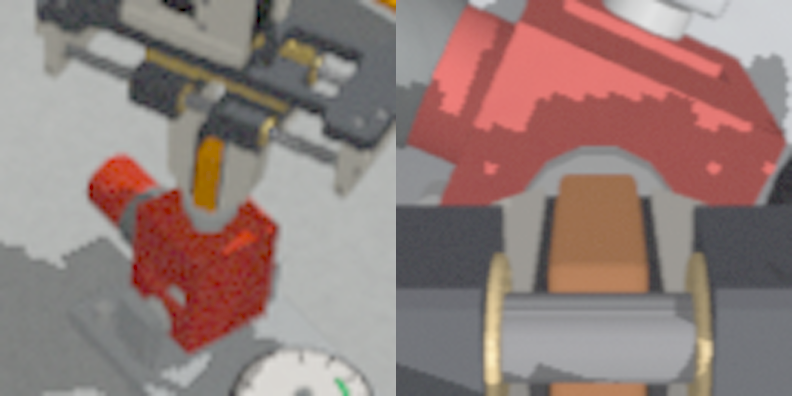

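```bash
python3 -m inch '[[[0,0,0.003,0,0,0,1],[0,0,0.006,0,0,0,1],[0,0,0.009,0,0,0,1],[0,0,0.012,0,0,0,1],[0,0,0.015,0,0,0,1],[0,0,0.018,0,0,0,1],[0,0,0.02,0,0,0,1],[0,0,0.02,0,0,0,1],[0,0,0.02,0,0,0,1],[0,0,0.02,0,0,0,1]]]'
python3 -c "
from h import *
go(460.6,230,126,21.7);  print(bot.get_obs()['moment'])"
```

```text
time: 20.85
tool_pos: [461.1, 230.0, 109.7]
tcp_rot: [3.141, -0.0, 0.38]
contact_force: [-0.5, -0.3, -0.3]
grip_width: 13.7
t 20.85 pos [461.126 230.013 109.73 ] rot [179.993  -0.005  21.763] F [-0.463 -0.288 -0.267] w 13.7
shift [-0.002 -0.001 -0.081] turn [ 0.    -0.     0.001]
[-0.055 -0.131 -0.043]
```

```bash
python3 -m inch '[[[0,0,0.002,0,0,0,1],[0,0,0.004,0,0,0,1],[0,0,0.006,0,0,0,1],[0,0,0.008,0,0,0,1],[0,0,0.008,0,0,0,1],[0,0,0.008,0,0,0,1],[0,0,0.008,0,0,0,1],[0,0,0.008,0,0,0,1],[0,0,0.008,0,0,0,1],[0,0,0.008,0,0,0,1]]]'
python3 -c "
from h import *
go(460.6,230,126,21.7);  print(bot.get_obs()['moment'])"
```

```text
time: 22.1
tool_pos: [461.1, 230.0, 108.1]
tcp_rot: [3.141, 0.0, 0.38]
contact_force: [0.4, 0.7, -1.5]
grip_width: 13.9
t 22.1 pos [461.076 230.028 108.081] rot [179.994   0.002  21.763] F [ 0.363  0.679 -1.462] w 13.9
shift [-0.002 -0.001 -0.09 ] turn [0.    0.    0.001]
[ 0.008 -0.07  -0.005]
```

```bash
python3 -m inch '[[[0,0,0.002,0,0,0,1],[0,0,0.004,0,0,0,1],[0,0,0.006,0,0,0,1],[0,0,0.007,0,0,0,1],[0,0,0.007,0,0,0,1],[0,0,0.007,0,0,0,1],[0,0,0.007,0,0,0,1],[0,0,0.007,0,0,0,1],[0,0,0.007,0,0,0,1],[0,0,0.007,0,0,0,1]]]'
python3 -c "
from h import *
go(460.6,230,126,21.7);  print(bot.get_obs()['moment'])"
```

```text
time: 23.35
tool_pos: [461.1, 230.0, 107.1]
tcp_rot: [3.141, -0.0, 0.38]
contact_force: [-2.0, -1.1, 5.4]
grip_width: 14.1
t 23.35 pos [461.135 230.033 107.064] rot [179.992  -0.021  21.763] F [-1.973 -1.07   5.374] w 14.1
shift [-0.003 -0.001 -0.095] turn [ 0.    -0.     0.001]
[-0.156  0.181 -0.005]
```

```bash
python3 -m inch '[[[0,0,0.001,0,0,0,1],[0,0,0.002,0,0,0,1],[0,0,0.003,0,0,0,1],[0,0,0.003,0,0,0,1],[0,0,0.003,0,0,0,1],[0,0,0.003,0,0,0,1],[0,0,0.003,0,0,0,1],[0,0,0.003,0,0,0,1],[0,0,0.003,0,0,0,1],[0,0,0.003,0,0,0,1]]]'
python3 -c "
from h import *
go(460.6,230,126,21.7);  print(bot.get_obs()['moment'])
for n in ('wrist','scene','top'):
    im=bot.capture(n); cv2.imwrite(f'pics/{n}9.png',im[:,:,::-1])
a=cv2.imread('pics/scene9.png')[80:170,340:430]; b=cv2.imread('pics/wrist9.png')[130:270,300:440]
s=lambda c:(255*np.sqrt(cv2.resize(c,(396,396),interpolation=cv2.INTER_CUBIC)/255.)).astype(np.uint8)
cv2.imwrite('pics/c9.png',np.hstack([s(a),s(b)]))
"
```

```text
time: 24.6
tool_pos: [461.1, 230.0, 106.8]
tcp_rot: [3.141, -0.0, 0.38]
contact_force: [-3.4, -1.4, 8.6]
grip_width: 13.6
t 24.6 pos [461.105 230.036 106.754] rot [179.992  -0.026  21.763] F [-3.436 -1.439  8.62 ] w 13.6
shift [-0.002 -0.001 -0.096] turn [ 0.    -0.001  0.001]
[-0.118  0.348  0.019]
```

View pics/c9.png

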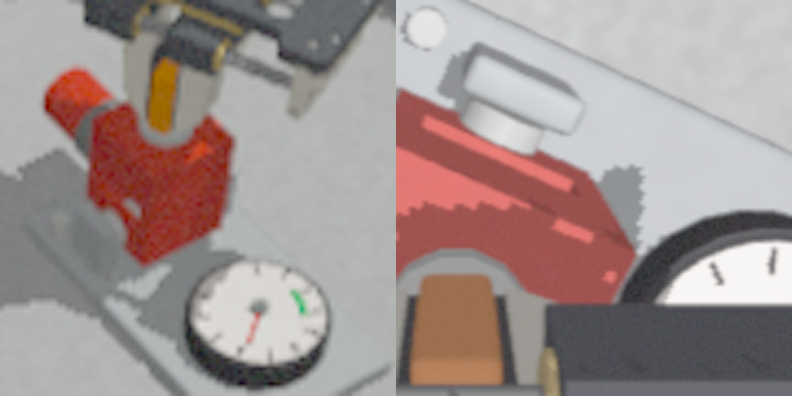

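```bash
python3 -m inch '[[[0,0,-0.002,0,0,0,1],[0,0,-0.004,0,0,0,1],[0,0,-0.006,0,0,0,1],[0,0,-0.008,0,0,0,1],[0,0,-0.01,0,0,0,1],[0,0,-0.012,0,0,0,1],[0,0,-0.012,0,0,0,1],[0,0,-0.012,0,0,0,1],[0,0,-0.012,0,0,0,1],[0,0,-0.012,0,0,0,1]]]'
python3 -m inch '[[[0,0,-0.001,0,0,0,1],[0,0,-0.002,0,0,0,1],[0,0,-0.003,0,0,0,1],[0,0,-0.004,0,0,0,1],[0,0,-0.005,0,0,0,1],[0,0,-0.005,0,0,0,1],[0,0,-0.005,0,0,0,1],[0,0,-0.005,0,0,0,1],[0,0,-0.005,0,0,0,1],[0,0,-0.005,0,0,0,1]]]'
```

```text
time: 26.0
tool_pos: [461.1, 230.0, 108.5]
tcp_rot: [3.142, -0.0, 0.38]
contact_force: [0.4, -0.7, -1.3]
grip_width: 13.9
time: 27.25
tool_pos: [461.1, 230.0, 109.5]
tcp_rot: [3.141, 0.0, 0.38]
contact_force: [-1.2, -0.0, -0.8]
grip_width: 13.9
```

```bash
python3 -m inch '[[[0,0,-0.001,0,0,0,1],[0,0,-0.002,0,0,0,1],[0,0,-0.003,0,0,0,1],[0,0,-0.004,0,0,0,1],[0,0,-0.005,0,0,0,1],[0,0,-0.005,0,0,0,1],[0,0,-0.005,0,0,0,1],[0,0,-0.005,0,0,0,1],[0,0,-0.005,0,0,0,1],[0,0,-0.005,0,0,0,1]]]'
```

```text
time: 28.5
tool_pos: [461.1, 230.0, 110.5]
tcp_rot: [3.142, 0.0, 0.38]
contact_force: [-0.4, -0.3, -0.9]
grip_width: 13.9
```

```bash
python3 -m inch '[[[0,0,-0.001,0,0,0,1],[0,0,-0.002,0,0,0,1],[0,0,-0.003,0,0,0,1],[0,0,-0.004,0,0,0,1],[0,0,-0.005,0,0,0,1],[0,0,-0.005,0,0,0,1],[0,0,-0.005,0,0,0,1],[0,0,-0.005,0,0,0,1],[0,0,-0.005,0,0,0,1],[0,0,-0.005,0,0,0,1]]]'
```

```text
time: 29.75
tool_pos: [461.1, 230.0, 111.5]
tcp_rot: [3.141, 0.0, 0.38]
contact_force: [-0.2, -0.5, -1.6]
grip_width: 14.3
```

```bash
python3 -m inch '[[[0,0,-0.001,0,0,0,1],[0,0,-0.002,0,0,0,1],[0,0,-0.003,0,0,0,1],[0,0,-0.004,0,0,0,1],[0,0,-0.005,0,0,0,1],[0,0,-0.005,0,0,0,1],[0,0,-0.005,0,0,0,1],[0,0,-0.005,0,0,0,1],[0,0,-0.005,0,0,0,1],[0,0,-0.005,0,0,0,1]]]'
```

```text
time: 31.0
tool_pos: [461.1, 230.0, 112.4]
tcp_rot: [3.141, 0.0, 0.38]
contact_force: [-0.2, 0.6, -2.2]
grip_width: 13.7
```

```bash
python3 -m inch '[[[0,0,-0.001,0,0,0,1],[0,0,-0.002,0,0,0,1],[0,0,-0.003,0,0,0,1],[0,0,-0.004,0,0,0,1],[0,0,-0.004,0,0,0,1],[0,0,-0.004,0,0,0,1],[0,0,-0.004,0,0,0,1],[0,0,-0.004,0,0,0,1],[0,0,-0.004,0,0,0,1],[0,0,-0.004,0,0,0,1]]]'
```

```text
time: 32.25
tool_pos: [461.0, 230.0, 113.2]
tcp_rot: [3.142, 0.0, 0.38]
contact_force: [1.7, 0.4, -7.2]
grip_width: 13.7
```

```bash
python3 -m inch '[[[0,0,-0.001,0,0,0,1],[0,0,-0.002,0,0,0,1],[0,0,-0.003,0,0,0,1],[0,0,-0.004,0,0,0,1],[0,0,-0.004,0,0,0,1],[0,0,-0.004,0,0,0,1],[0,0,-0.004,0,0,0,1],[0,0,-0.004,0,0,0,1],[0,0,-0.004,0,0,0,1],[0,0,-0.004,0,0,0,1]]]'
python3 -c "
from h import *
go(460.6,230,126,21.7)
for n in ('wrist','scene','top'):
    im=bot.capture(n); cv2.imwrite(f'pics/{n}10.png',im[:,:,::-1])
a=cv2.imread('pics/scene10.png')[90:180,350:440]; b=cv2.imread('pics/top10.png')[190:280,140:230]
s=lambda c:cv2.resize(c,(396,396),interpolation=cv2.INTER_CUBIC)
cv2.imwrite('pics/c10.png',np.hstack([s(a),s(b)]))
"
```

```text
time: 33.5
tool_pos: [461.0, 230.0, 114.0]
tcp_rot: [3.142, 0.0, 0.38]
contact_force: [1.6, 0.9, -13.8]
grip_width: 13.8
t 33.5 pos [460.959 229.985 113.976] rot [179.998   0.019  21.76 ] F [  1.582   0.933 -13.814] w 13.8
shift [-0.002 -0.001 -0.06 ] turn [0.    0.    0.001]
```

View pics/c10.png

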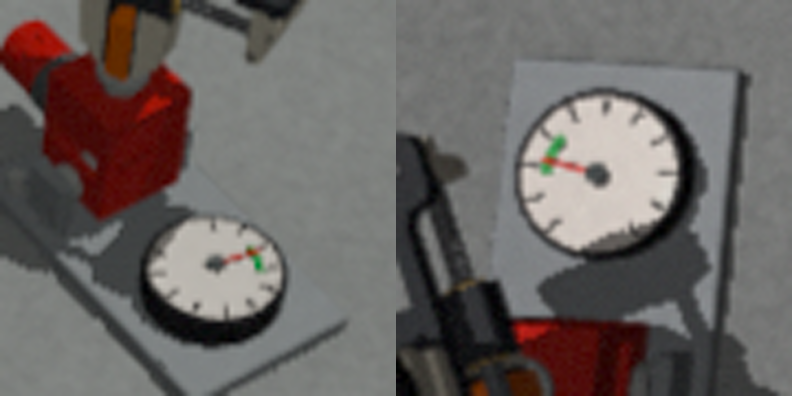

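```bash
python3 -m inch '[[[0,0,0,0,0,0,1],[0,0,0,0,0,0,1],[0,0,0,0,0,0,1],[0,0,0,0,0,0,1],[0,0,0.005,0,0,0,1],[0,0,0.01,0,0,0,1],[0,0,0.015,0,0,0,1],[0,0,0.02,0,0,0,1],[0,0,0.025,0,0,0,1],[0,0,0.026,0,0,0,1]]]'
python3 -m inch '[[[0,0,0,0,0,0,1],[0,0,0,0,0,0,1],[0,0,0,0,0,0,0.6],[0,0,0,0,0,0,0.5],[0,0,0,0,0,0,0.4],[0,0,0,0,0,0,0.3],[0,0,0,0,0,0,0.2],[0,0,0,0,0,0,0.2],[0,0,0,0,0,0,0.2],[0,0,0,0,0,0,0.2]]]'
python3 -c "
from h import *
go(460.6,230,226,21.7)
for n in ('wrist','scene'):
    im=bot.capture(n); cv2.imwrite(f'pics/{n}11.png',im[:,:,::-1])
"
```

```text
time: 34.9
tool_pos: [461.3, 230.0, 109.1]
tcp_rot: [3.141, -0.001, 0.38]
contact_force: [-1.2, -1.3, 0.6]
grip_width: 13.7
time: 36.15
tool_pos: [461.1, 230.0, 108.9]
tcp_rot: [3.141, -0.0, 0.38]
contact_force: [0.1, -0.6, -0.6]
grip_width: 36.7
t 36.15 pos [461.107 230.003 108.879] rot [179.994  -0.001  21.76 ] F [ 0.073 -0.616 -0.572] w 36.7
shift [-0.002 -0.001 -0.586] turn [ 0.    -0.     0.001]
```

View pics/wrist11.png

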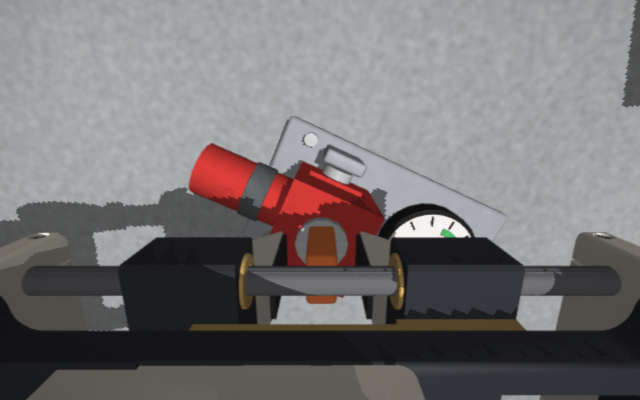

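```bash
python3 -m inch '[[[0,0,-0.03,0,0,0,0.2],[0,0,-0.08,0,0,0,0.2],[0,0,-0.15,0,0,0,0.2],[0,0,-0.25,0,0,0,0.2],[0,0,-0.35,0,0,0,0.2],[0,0,-0.45,0,0,0,0.2],[0,0,-0.55,0,0,0,0.2],[0,0,-0.6,0,0,0,0.2],[0,0,-0.6,0,0,0,0.2],[0,0,-0.6,0,0,0,0.2]]]'
python3 -c "
from h import *
go(460.6,230,226,21.7)
for n in ('wrist','scene','top'):
    im=bot.capture(n); cv2.imwrite(f'pics/{n}12.png',im[:,:,::-1])
a=cv2.imread('pics/scene12.png')[90:180,350:440]; b=cv2.imread('pics/wrist12.png')[120:260,250:450]
cv2.imwrite('pics/c12.png',np.hstack([cv2.resize(a,(380,380),interpolation=cv2.INTER_CUBIC),cv2.resize(b,(420,380)[:1]+(380,),interpolation=cv2.INTER_CUBIC)]))
"
```

```text
time: 37.5
tool_pos: [460.7, 229.9, 228.2]
tcp_rot: [3.142, 0.001, 0.38]
contact_force: [-0.6, -0.1, 0.1]
grip_width: 36.2
t 37.5 pos [460.7   229.894 228.245] rot [179.999   0.072  21.761] F [-0.615 -0.148  0.098] w 36.2
shift [-0.    -0.001  0.011] turn [0.    0.002 0.001]
```

View pics/c12.png

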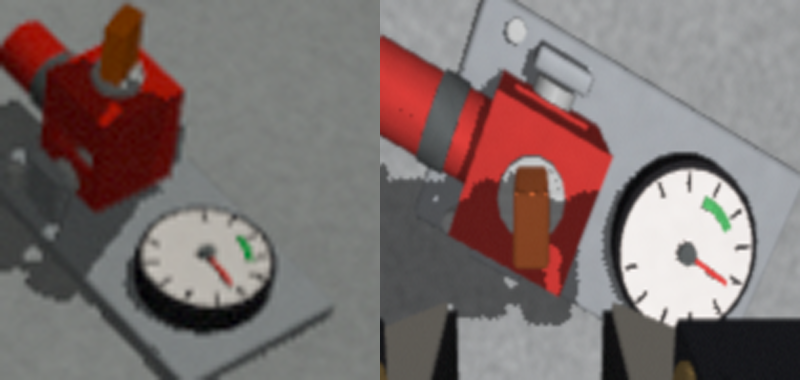

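View pics/top12.png

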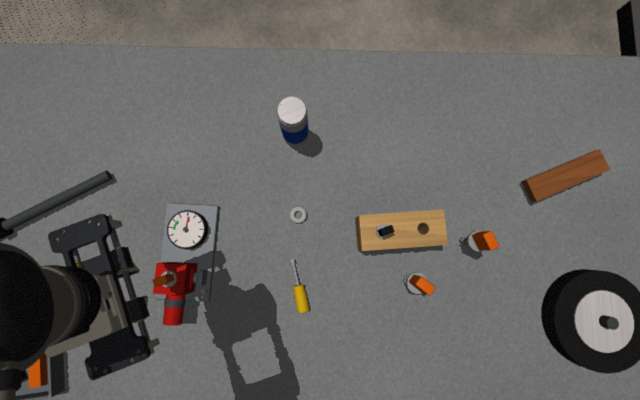

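Pin seated upright in the block with its collar on the top face, the needle is back at zero, the gripper is clear, and the other objects are where they started. Handing in.

```bash
python3 -c "
from plant import bot
print(bot.close_job())"
```

```text
the job is handed in; nothing more can be done
None
```

I took the orange-tabbed pin out of the rack, pressed it home in the hinge block, pulled it to prove it was held, let go and handed the job in at about 37.7 s. No verdict is reported.

- **Pressing:** The catches gave about 7.5 N of resistance at the wrist readings. The force fell back to zero before the collar landed, and I ended pressing with about 9–10 N.
- **Pull test:** The pin had about 5 mm of free play. I then pulled with a wrist reading of 13.8 N, roughly 12.5 N on the block, for well over a second. Both cameras showed the needle in the green band while I held it.
- **Final check:** The pin stands upright with its collar on the block, the needle is back at zero and the gripper is well clear. The worn pin, can, bearing and screwdriver look unmoved in the pictures.
- **Disagreements:** Before insertion, the camera estimates of the bore position differed by 1–3 mm. I settled it by viewing the pin and bore together in the wrist image, then shifting 0.5 mm in response to a 3 N side force.
- **Not measured:** I read the needle only by eye from pictures. Apart from those pictures, the force figures come from the wrist sensor.

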